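# Turn the trolley wheel to valve-up for laser marking

## Robot

A 6-joint arm with a two-finger parallel gripper is mounted at the origin on the work surface. World frame = base frame: x ahead of the robot, y to its left, z up, the work surface at z = 0. Lengths are in m, angles in rad, forces in N, time in s.
With the tool pointing down it reaches from about 0.375 to 0.925 m from the base axis. Payload 5.7 kg.
Tool frame: the origin (TCP) lies at the very end of the fingers, on their centre line; the grasp point (between the pads) lies 19 mm behind it; z points along the fingers, x is the direction in which the jaws open and shut, and the axes are right-handed (so a half turn about z gives the same grasp; the last joint's range is limited). The gripper opens to 85 mm and grips with 20 to 120 N. Pads are 22 mm wide; open, the fingers measure 114 mm over their backs; the gripper's body (76 mm by 85 mm) begins 54 mm behind the grasp point. The pads swing forward as they close: fully open they stand 13 mm farther back than shut.
Start: joints at [1.15, 0.359, 1.51, -0, 1.272, -0.115], TCP at [0.181, 0.572, 0.231] pointing down, gripper open.
Joint ranges: [-2.97, 2.97], [-1.01, 2.36], [0.21, 2.38], [-0.96, 4.11], [0.2, 2.71], [-2.98, 2.98]. Speed limits (rad/s): [2.39, 2.39, 3.14, 3.14, 3.14, 3.14].

## Interface

Orientations are given as a unit quaternion [x, y, z, w].
In Python, from workcell import arm gives the robot as it stands.
- The arm moves only by the tool move_arm, never from a script. Its argument "motion" is a list of rows, each an object with "jaw": the closure in counts, from 0 (fully open) to 255 (shut); "travel": the shift along the world's x, y, z in cm, a list of three; "delta_rot": the turn, a rotation vector about the world's x, y, z in degrees, a list of three. A call has 1 to 12 rows; each row shifts and turns the commanded pose from where the row before left it; what a row does not reach is not made up. A row lasts 1/12 s, in which the tool goes at most 41.7 mm and 7.16 degrees, less where a joint would pass 70% of its speed; a pose out of reach is approached as far as the arm can. A call is refused whole if a number of a shift passes 4.17 or a number of a turn 7.16, either way. A call with a gripper value outside its range is refused whole. The fingers move at their own pace and stop on an object; "squeeze" is the grip in N (left out, the last holds). Time passes only in rows, so rows that do not move let the fingers close. It gives the time, the measured TCP pose, the force and the opening at its end, in the units of the state.
- arm.read_state(): the state, without advancing time (a new reading comes with each control period).
- arm.camera(name): name is "scene" or "top"; returns the picture (384x512x3 uint8, red, green, blue); there is no depth.
- arm.camera_params(name): a dict with "K" (3x3 intrinsics, pixels), "extrinsics" (4x4, takes a point from camera to world coordinates). Camera axes: x right, y down, z forward; pixel columns grow to the right and rows downward; lengths in m; the calibration is good to about 2 mm. A picture is of the moment at which its call begins. camera_params takes no time and is no camera call.
- arm.finish_job(): hands the job in, once; it reports no verdict.
The state is a dict: "clock": time; "joints": joint angles; "joint_velocities": joint speeds; "joint_torque": joint torques, N m; "tool_pos": TCP position; "tool_rot": TCP orientation; "force": force on the tool from outside, world axes, zero at the start; "wrist_torque": the same for the moment, N m; "width": finger opening in m.
Only numpy, scipy, OpenCV 4.12 (cv2) and the standard library are available. Lean on these libraries where they do the work, as an engineer would, in place of code of your own. Each camera call takes 0.05 s, during which the arm holds its last target.

## Task

The trolley wheel on the sloping marking stand has to sit valve-up before its rim is marked: with a fingertip, push one orange spoke after another round until the green-capped valve stem is at the very top of the wheel, straight up the slope in line with the red pointer. Push only on the spokes, not on the tyre or the valve stem, and do not shift or lift the stand or disturb the things around it; leave the wheel standing still.

Things in the scene. Friction and masses are not known exactly. Their poses are not given: they have to be found in the camera images.
- stand: marking stand, rigid, 6 kg, loose on the table. Origin underside centre; x to the wheel's high side, y left seen from the low side, z up. Base plate 300 (x) by 390 (y) by 12 mm. The wheel's plane slopes 35 deg from level, rising to +x; its face looks up and to -x, roughly away from the robot (the high side is nearest the robot). Wheel axes from hub_centre: u uphill = stand (cos35,0,sin35), v = stand y, n out of the face = (-sin35,0,cos35)
- hub_centre (a point): centre of the wheel, on its axis, in the tyre's middle plane (n = 0), 130 mm above the stand's underside, straight over its origin. Behind the hub runs a spindle 34 mm thick; further than 30 mm from the axis a fingertip has 50 mm or more of free depth, straight down, below the spokes
- bridge (a point): middle of the outer face (n = 38 mm) of the blue fixed hold-down bridge: a flat bar, u -15 to 15 mm, n 28 to 38 mm, crossing the whole face along v from -186 to 186 mm, on 26 mm square posts at v = -173 and 173 mm. A bolt head in its middle reaches n = 46 mm. A fingertip in between the spokes cannot pass the bar: it sweeps only the half below or the half above it
- pointer (a point): tip of the red fixed pointer, a 12 mm wide bar that points at the tyre from outside at the very top of the wheel: u = 155 mm, v = 0, n = 4 mm; it and its blue post lie further uphill, u up to 195 mm, n under 15 mm
- top_mark (a point): where valve_cap is when the valve stem points exactly straight up the slope: u = 86 mm, v = 0, n = 0
- wheel (a joint): turn of the wheel, rad: 0 (or a whole turn, 6.283) with the valve straight up at the pointer; grows counter-clockwise seen looking at the face (the valve goes from the top towards stand +y). Turns either way without stops, with a stiff drag of about 0.15 N m (2 to 3 N at a spoke), and stays where it is left. Starts between 2.5 and 3.78: valve in the lower half
- spokes: five orange spokes, fixed to the wheel. Frame: origin hub centre, z along n, x towards the valve (turns with the wheel). Spokes at 36, 108, 180, 252, 324 deg from x about z; 14 mm wide, n = -1 to 13 mm; free between the hub (radius 22 mm) and the aluminium rim (inner radius 99 mm, n -17 to 17 mm). The wheel weighs about 0.9 kg
- tyre: grey tyre, radius 106 to 150 mm, 44 mm wide (n -22 to 22 mm), fixed to the wheel; same frame as the spokes. Not to be pushed
- valve: brass valve stem with a green cap, midway between two spokes, fixed to the wheel, sticking from the rim inwards along the spokes frame's x: from radius 100 to 74 mm, 11 mm thick, at n = 6 mm; same frame as the spokes. Not to be pushed
- valve_cap (a point): a point of the valve stem, at radius 86 mm, n = 0 (6 mm behind the stem's centre line)
- axle_nut: brass axle nut, a plain round 22 mm across and 16 mm tall, loose on the stand's base plate, at its low side (stand -x, +y corner); origin centre of underside. Bystander: leave it alone
- oil_bottle: amber bottle with red cap, 44 mm across, 85 mm tall; origin centre of underside. Bystander
- calliper: steel calliper lying flat, 200 mm long (along its x), up to 13 mm tall; origin middle of its beam's underside. Bystander
- screwdriver: screwdriver lying flat, 170 mm long (along its x), under 40 mm tall; origin under its middle. Bystander
- alu_blank: bare aluminium block 60 x 40 x 20 mm; origin centre of underside. Bystander
- wood_block: dark wooden block 70 x 35 x 30 mm; origin centre of underside. Bystander
- mouse: light grey computer mouse 100 x 58 mm, 34 mm tall; origin centre of underside. Bystander

How it is judged:
By the outcome, as a careful person would: the job done as asked, in the order asked, and still so for the second after the job is handed in, with the robot touching nothing.
It also fails if it takes over 48 s, if anything falls off the work surface, if the arm or the gripper's body presses on something with over 40 N, if the wrist force passes 120 N, or if a joint passes its speed limit or range.

## Working session

There is one attempt and no reset: what is moved stays moved. The work goes in short steps, Python scripts to look and compute and a tool call to move; the robot and the scene stay as the last step left them, time stands still between calls to the robot, and variables do not carry over. Pictures are saved under pics/ and viewed, and the job is handed in when it is done.

Besides the shell and the picture viewer there is one more tool, called after "Request:" by a JSON object that holds its "fn" and its "kwargs", one argument or row to a line. move_arm: Moves the arm, as the interface text tells. Its arguments: {"type":"object","properties":{"motion":{"type":"array"},"squeeze":{"type":"number"}},"required":["motion"]}

```bash
mkdir -p pics; python3 - <<'E'
from workcell import arm
import cv2
for n in ("scene","top"):
    im=arm.camera(n); cv2.imwrite(f"pics/{n}0.png",im[:,:,::-1])
    p=arm.camera_params(n); print(n,p["K"],p["extrinsics"])
s=arm.read_state(); print(s)
E
```

```text
scene [[390.74054565   0.         256.18589012]
 [  0.         390.74054565 189.90853026]
 [  0.           0.           1.        ]] [[-0.295503    0.74792488 -0.59437897  1.39480829]
 [ 0.95528728  0.23797974 -0.17547608  0.23549361]
 [ 0.01020723 -0.61965637 -0.78480685  1.25410366]
 [ 0.          0.          0.          1.        ]]
top [[355.76330958   0.         258.0115207 ]
 [  0.         355.76330958 183.99716078]
 [  0.           0.           1.        ]] [[ 0.00174975 -0.98076814  0.1951686   0.36573144]
 [-0.99999771 -0.00147607  0.0015477  -0.01998182]
 [-0.00122986 -0.19517087 -0.98076848  1.12168962]
 [ 0.          0.          0.          1.        ]]
{'clock': 0.1, 'joints': array([ 1.14990538e+00,  3.59436469e-01,  1.51132180e+00, -1.43789764e-05,
        1.27251376e+00, -1.15086271e-01]), 'joint_velocities': array([-0.00010687, -0.0027322 , -0.00095799, -0.00264284, -0.00021096,
       -0.00088908]), 'joint_torque': array([ 1.83157831e-04, -5.28646731e+01, -2.79351085e+01, -3.55202901e-04,
        4.99199872e-03, -4.72171439e-05]), 'tool_pos': array([0.18038767, 0.57159627, 0.23053649]), 'tool_rot': array([ 8.06553054e-01,  5.91161116e-01, -7.26374568e-04,  4.21304539e-04]), 'force': array([-0.85362562,  0.13591396, -0.50056602]), 'wrist_torque': array([-0.00554278, -0.02370971,  0.02387097]), 'width': 0.08554774390661331}
```

View pics/scene0.png

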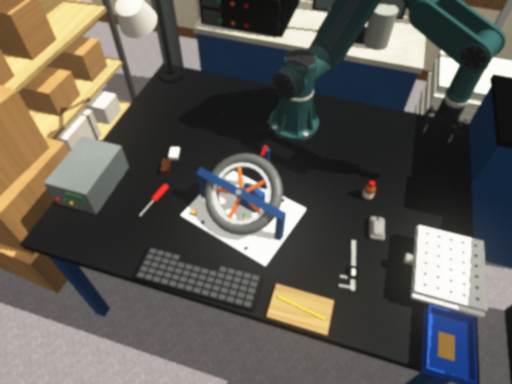

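View pics/top0.png

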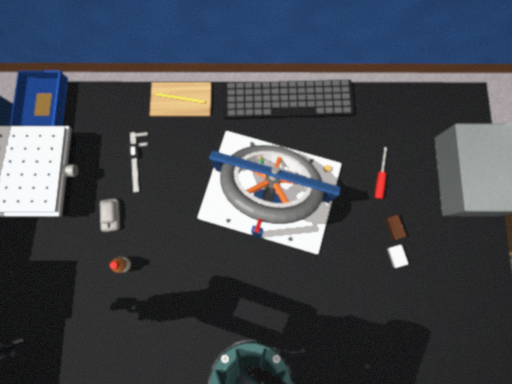

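The scene view shows the wheel around (240,195). In the top view the stand covers about x 198-340, y 132-252, with the pointer near (258,228). I'll enlarge both and measure.

```bash
cat > h.py <<'E'
from workcell import arm
import cv2, numpy as np
P={n:arm.camera_params(n) for n in("scene","top")}
def ray(n,px):
    K,E=P[n]["K"],np.array(P[n]["extrinsics"])
    d=np.linalg.inv(K)@np.array([px[0],px[1],1.]); return E[:3,3],E[:3,:3]@d
def onz(n,px,z):
    o,d=ray(n,px); return o+d*(z-o[2])/d[2]
def proj(n,p):
    K,E=P[n]["K"],np.array(P[n]["extrinsics"]); 
    q=(np.asarray(p)-E[:3,3])@E[:3,:3]; q=q@np.array(K).T; return q[...,:2]/q[...,2:]
def crop(n,im,x0,y0,w,h,s,f):
    cv2.imwrite(f,cv2.resize(im[y0:y0+h,x0:x0+w],None,fx=s,fy=s,interpolation=cv2.INTER_CUBIC))
E
python3 - <<'E'
from h import *
t=cv2.imread("pics/top0.png"); s=cv2.imread("pics/scene0.png")
crop("top",t,190,120,160,140,5,"pics/top0c.png"); crop("s",s,170,130,150,140,5,"pics/scene0c.png")
E
```

```text
(no output)
```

View pics/top0c.png

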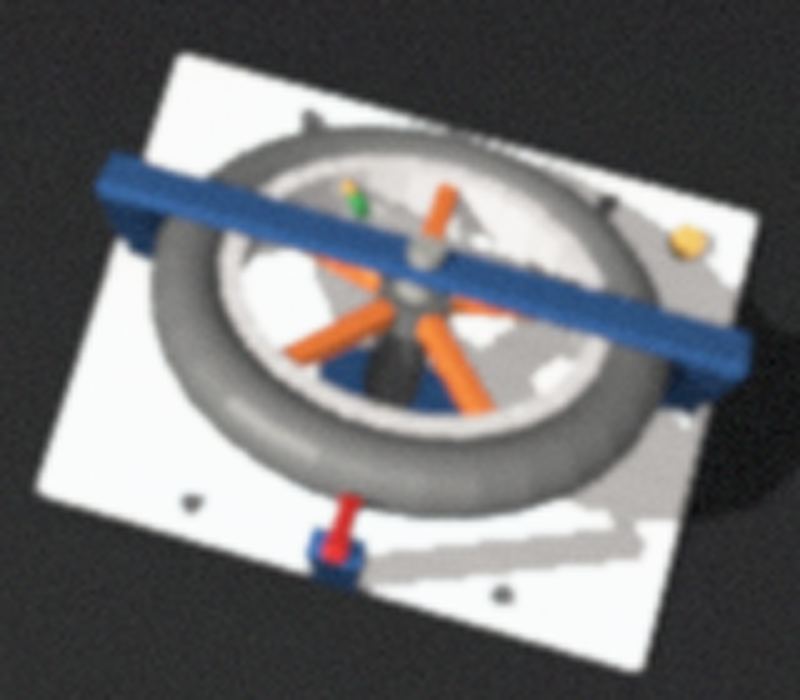

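View pics/scene0c.png

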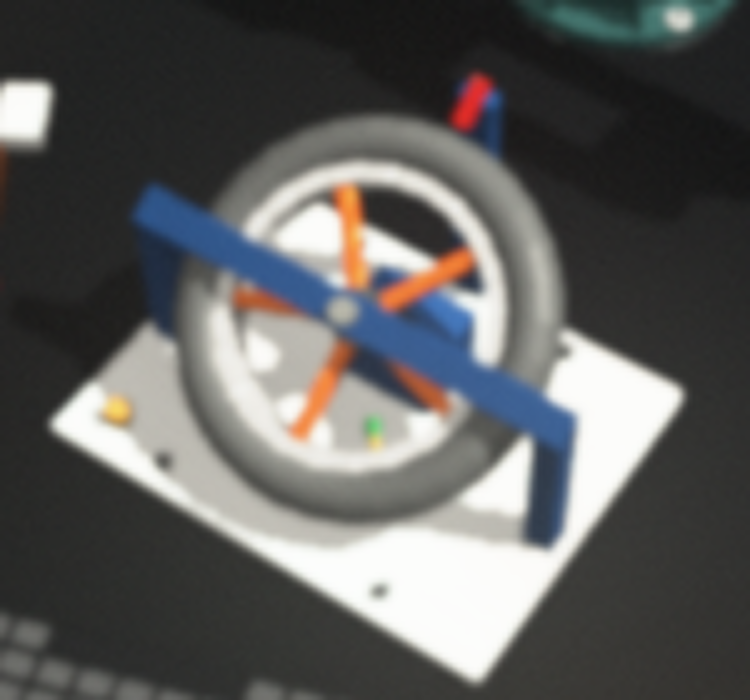

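The stand's low side faces away from the robot. The plate corners in the top crop are (182,52), (757,212), (642,670) and (38,492), and the green cap is at (358,203). In the scene crop the cap is at (373,430). Next is the stand pose.

```bash
cat >> h.py <<'E'
def fitpose(top_im):
    hsv=cv2.cvtColor(top_im,cv2.COLOR_BGR2HSV)
E
python3 - <<'E'
from h import *
f=lambda p,o:((np.array(p)+.5)/5-.5)+np.array(o)
C=[onz("top",f(p,(190,120)),.012) for p in [(180,52),(758,213),(643,671),(36,492)]]
C=np.array(C); print(C.round(4))
print([np.linalg.norm(C[i]-C[(i+1)%4]).round(4) for i in range(4)])
D=[onz("scene",f(p,(170,130)),.012) for p in [(478,684),(50,424),(686,393)]]
print(np.array(D).round(4))
c=C.mean(0); 
yv=(C[1]-C[0])+(C[2]-C[3]); xv=(C[3]-C[0])+(C[2]-C[1])
print(c,np.degrees(np.arctan2(yv[1],yv[0])),np.degrees(np.arctan2(xv[1],xv[0])))
E
```

```text
[[ 0.767   0.0884  0.012 ]
 [ 0.6585 -0.2859  0.012 ]
 [ 0.369  -0.2028  0.012 ]
 [ 0.478   0.1727  0.012 ]]
[np.float64(0.3897), np.float64(0.3011), np.float64(0.391), np.float64(0.301)]
[[ 0.7712  0.089   0.012 ]
 [ 0.6583 -0.2877  0.012 ]
 [ 0.4812  0.1734  0.012 ]]
[ 0.56813256 -0.05690301  0.012     ] -106.17698731250549 163.8643975470096
```

```bash
cat >> h.py <<'E'
O=np.array([.5695,-.057,0]); psi=np.radians(163.85)
X=np.array([np.cos(psi),np.sin(psi),0]);V=np.array([-np.sin(psi),np.cos(psi),0]);Z=np.array([0,0,1.])
c35,s35=np.cos(np.radians(35)),np.sin(np.radians(35))
U=c35*X+s35*Z; N=-s35*X+c35*Z; H=O+.13*Z
def W(u,v,n): return H+u*U+v*V+n*N
def toUVN(p): d=np.asarray(p)-H; return np.array([d@U,d@V,d@N])
def onplane(n,px,nn):
    o,d=ray(n,px); t=(nn-(o-H)@N)/(d@N); return toUVN(o+d*t)
def green(n,im):
    h=cv2.cvtColor(im,cv2.COLOR_BGR2HSV)
    m=cv2.inRange(h,(50,100,50),(85,255,255)).astype(bool)
    y,x=np.nonzero(m); 
    a=proj(n,H)
    k=np.hypot(x-a[0],y-a[1])<60
    return (x[k].mean(),y[k].mean(),k.sum()) if k.any() else None
def shot(tag):
    r={}
    for n in("scene","top"):
        im=arm.camera(n)[:,:,::-1].copy(); cv2.imwrite(f"pics/{n}{tag}.png",im); r[n]=im
        g=green(n,im)
        if g: 
            q=onplane(n,g,6e-3 if 0 else .008); print(n,g,(q*1000).round(1),"wheel",round(np.arctan2(q[1],q[0])%(2*np.pi),3))
    return r
E
python3 - <<'E'
from h import *
for n in("scene","top"):
    im=cv2.imread(f"pics/{n}0.png"); g=green(n,im); q=onplane(n,g,.008); print(n,g,q*1000,np.arctan2(q[1],q[0])%(2*np.pi))
f=lambda p,o:((np.array(p)+.5)/5-.5)+np.array(o)
# checks: pointer tip, bolt
print(proj("scene",[W(.155,0,.004),W(0,0,.046),W(0,.186,.038),W(0,-.186,.038)])*5-5*np.array([170,130])+2)
print(proj("top",[W(.155,0,.004),W(0,0,.046),W(0,.186,.038),W(0,-.186,.038)])*5-5*np.array([190,120])+2)
# spokes
for n,pts,o in(("scene",[(345,190),(470,258),(240,298),(300,432),(445,407)],(170,130)),("top",[(290,355),(480,405),(448,190)],(190,120))):
    for p in pts:
        q=onplane(n,f(p,o),.013); print(n,(q*1000).round(),np.degrees(np.arctan2(q[1],q[0]))%360)
E
```

```text
scene (np.float64(244.0), np.float64(215.0), np.int64(1)) [-69.59700081 -44.81969145   8.        ] 3.7137304851962374
top (np.float64(261.2857142857143), np.float64(160.28571428571428), np.int64(7)) [-69.13023704 -47.93506331   8.        ] 3.747876872922542
[[463.88400418 124.00128183]
 [346.44085356 306.55301878]
 [144.59313468 198.35476525]
 [575.40897449 427.97441263]]
[[349.16992625 506.40474611]
 [425.40194966 252.22469449]
 [749.10355454 355.09959171]
 [102.95333232 172.26943954]]
scene [73. 56. 13.] 37.36357061814456
scene [ 70. -54.  13.] 322.4016316822406
scene [-33.  92.  13.] 109.85055491883466
scene [-98.   1.  13.] 179.50269987706906
scene [-32. -88.  13.] 250.3802135203261
top [ 73. -54.  13.] 323.3327297720295
top [69. 51. 13.] 36.361531232489924
top [-98.   1.  13.] 179.5360782483243
```

```bash
python3 - <<'E'
from h import *
from scipy.spatial.transform import Rotation as R
s=arm.read_state(); print(s["clock"],s["tool_pos"])
M=np.column_stack([-V,np.cross(-N,-V),-N]); Rt=R.from_matrix(M); R0=R.from_quat(s["tool_rot"])
rv=(Rt*R0.inv()).as_rotvec(degrees=True); print("rotvec",rv)
for w in [(-.06,.034,.12),(-.06,.034,-.008)]:
    print(w,W(*w), (W(*w)-s["tool_pos"])*100)
print("V",V,"N",N,"U",U)
E
```

```text
0.1 [0.18038767 0.57159627 0.23053649]
rotvec [10.22285187 33.46396788  1.29897402]
(-0.06, 0.034, 0.12) [ 0.67336529 -0.12247427  0.19388366] [ 49.29776236 -69.40705329  -3.66528273]
(-0.06, 0.034, -0.008) [ 0.60284481 -0.10205289  0.0890322 ] [ 42.24571414 -67.36491572 -14.15042889]
V [-0.27815299 -0.96053679  0.        ] N [ 0.55094127 -0.159542    0.81915204] U [-0.78682567  0.22784959  0.57357644]
```

Request:
{"fn": "move_arm", "kwargs": {
  "motion": [
    {"jaw": 255, "travel": [2, -2.9, 1.2], "delta_rot": [0, 0, 0]},
    {"jaw": 255, "travel": [2, -2.9, 1.2], "delta_rot": [0, 0, 0]},
    {"jaw": 255, "travel": [2, -2.9, 1.2], "delta_rot": [0, 0, 0]},
    {"jaw": 255, "travel": [2, -2.9, 1.2], "delta_rot": [0, 0, 0]},
    {"jaw": 255, "travel": [2, -2.9, 1.2], "delta_rot": [0, 0, 0]},
    {"jaw": 255, "travel": [2, -2.9, 1.2], "delta_rot": [0, 0, 0]},
    {"jaw": 255, "travel": [2, -2.9, 1.2], "delta_rot": [0, 0, 0]},
    {"jaw": 255, "travel": [2, -2.9, 1.2], "delta_rot": [0, 0, 0]},
    {"jaw": 255, "travel": [2, -2.9, 1.2], "delta_rot": [0, 0, 0]},
    {"jaw": 255, "travel": [2, -2.9, 1.2], "delta_rot": [0, 0, 0]},
    {"jaw": 255, "travel": [2, -2.9, 0], "delta_rot": [0, 0, 0]},
    {"jaw": 255, "travel": [2, -2.9, 0], "delta_rot": [0, 0, 0]}
  ]
}}

```text
clock: 1.1
tool_pos: [0.4215, 0.2227, 0.352]
tool_rot: [0.807, 0.591, 0.001, 0.0]
force: [-0.8, -0.0, -0.5]
width: 0.0004
```

Request:
{"fn": "move_arm", "kwargs": {
  "motion": [
    {"jaw": 255, "travel": [2, -2.9, 0], "delta_rot": [0, 0, 0]},
    {"jaw": 255, "travel": [2, -2.9, 0], "delta_rot": [0, 0, 0]},
    {"jaw": 255, "travel": [2, -2.9, 0], "delta_rot": [0, 0, 0]},
    {"jaw": 255, "travel": [2, -2.9, 0], "delta_rot": [0, 0, 0]},
    {"jaw": 255, "travel": [2, -2.9, 0], "delta_rot": [0, 0, 0]},
    {"jaw": 255, "travel": [2, -2.9, 0], "delta_rot": [0, 0, 0]},
    {"jaw": 255, "travel": [2, -2.9, 0], "delta_rot": [1.7, 5.58, 0.22]},
    {"jaw": 255, "travel": [2, -2.9, 0], "delta_rot": [1.7, 5.58, 0.22]},
    {"jaw": 255, "travel": [2, -2.9, 0], "delta_rot": [1.7, 5.58, 0.22]},
    {"jaw": 255, "travel": [2, -2.9, 0], "delta_rot": [1.7, 5.58, 0.22]},
    {"jaw": 255, "travel": [2, -2.9, 0], "delta_rot": [1.7, 5.58, 0.22]},
    {"jaw": 255, "travel": [1, -2.5, 0], "delta_rot": [1.7, 5.58, 0.22]}
  ]
}}

```text
clock: 2.1
tool_pos: [0.652, -0.1221, 0.3504]
tool_rot: [0.762, 0.572, -0.181, -0.242]
force: [1.2, 1.0, -0.1]
width: -0.0
```

```bash
cat >> h.py <<'E'
from scipy.spatial.transform import Rotation as R
def stat():
    s=arm.read_state(); M=np.column_stack([-V,np.cross(-N,-V),-N]); 
    rv=(R.from_matrix(M)*R.from_quat(s["tool_rot"]).inv()).as_rotvec(degrees=True)
    print("t",s["clock"],"uvn mm",(toUVN(s["tool_pos"])*1000).round(1),"rot err",rv.round(1),"F",s["force"].round(1),"Fuv",(s["force"]@U).round(1),(s["force"]@V).round(1),"w",s["width"],"q",s["joints"].round(2))
    return s
def togo(u,v,n):
    s=arm.read_state(); print("to",u,v,n,"cm:",((W(u/1e3,v/1e3,n/1e3)-s["tool_pos"])*100).round(2))
E
python3 - <<'E'
from h import *
stat(); togo(-60,34,100); togo(-60,34,50); shot("1")
E
```

```text
t 2.1 uvn mm [ 46.7  39.6 236.4] rot err [-0.1 -0.2  0.1] F [ 1.2  1.  -0.1] Fuv -0.8 -1.3 w -1.801999283676298e-05 q [-0.29  0.78  0.64 -0.    2.33 -1.58]
to -60 34 100 cm: [  1.04   0.28 -17.29]
to -60 34 50 cm: [ -1.72   1.08 -21.39]
scene (np.float64(244.0), np.float64(215.0), np.int64(1)) [-69.6 -44.8   8. ] wheel 3.714
```

Request:
{"fn": "move_arm", "kwargs": {
  "motion": [
    {"jaw": 255, "travel": [0.2, 0.05, -2.9], "delta_rot": [0, 0, 0]},
    {"jaw": 255, "travel": [0.2, 0.05, -2.9], "delta_rot": [0, 0, 0]},
    {"jaw": 255, "travel": [0.2, 0.05, -2.9], "delta_rot": [0, 0, 0]},
    {"jaw": 255, "travel": [0.2, 0.05, -2.9], "delta_rot": [0, 0, 0]},
    {"jaw": 255, "travel": [0.1, 0.05, -2.9], "delta_rot": [0, 0, 0]},
    {"jaw": 255, "travel": [0.1, 0.05, -2.8], "delta_rot": [0, 0, 0]},
    {"jaw": 255, "travel": [-1.4, 0.4, -2.0], "delta_rot": [0, 0, 0]},
    {"jaw": 255, "travel": [-1.4, 0.4, -2.1], "delta_rot": [0, 0, 0]},
    {"jaw": 255, "travel": [0, 0, 0], "delta_rot": [0, 0, 0]}
  ]
}}

```text
clock: 2.95
tool_pos: [0.6279, -0.107, 0.1335]
tool_rot: [0.761, 0.572, -0.183, -0.244]
force: [-0.6, 0.7, 0.7]
width: 0.0001
```

```bash
python3 - <<'E'
from h import *
stat(); togo(-60,34,-10)
r=shot("2")
crop("s",r["scene"],170,100,150,150,5,"pics/scene2c.png")
print(proj("scene",arm.read_state()["tool_pos"]))
E
```

```text
t 2.95 uvn mm [-55.3  31.8  43.1] rot err [-0.2 -0.5 -0. ] F [-0.6  0.7  0.7] Fuv 1.0 -0.5 w 0.0001491263890709079 q [-0.28  0.86  0.99  0.    1.91 -1.57]
to -60 34 -10 cm: [-2.62  0.53 -4.62]
scene (np.float64(204.41176470588235), np.float64(162.14705882352942), np.int64(34)) [ 32.9 193.6   8. ] wheel 1.402
[223.98632161 201.02183032]
```

View pics/scene2c.png

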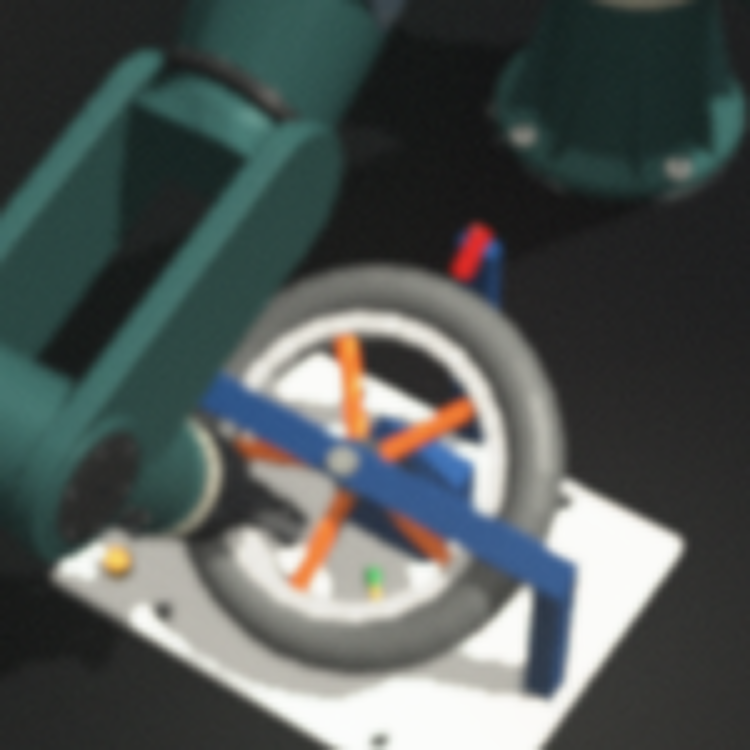

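The tip is over the gap between the spokes at 108° and 180°, with its end near crop (300,525). I'll insert it.

Request:
{"fn": "move_arm", "kwargs": {
  "motion": [
    {"jaw": 255, "travel": [-0.7, 0.1, -1.2], "delta_rot": [0, 0, 0]},
    {"jaw": 255, "travel": [-0.7, 0.1, -1.2], "delta_rot": [0, 0, 0]},
    {"jaw": 255, "travel": [-0.6, 0.1, -1.1], "delta_rot": [0, 0, 0]},
    {"jaw": 255, "travel": [-0.6, 0.2, -1.1], "delta_rot": [0, 0, 0]},
    {"jaw": 255, "travel": [0, 0, 0], "delta_rot": [0, 0, 0]},
    {"jaw": 255, "travel": [0, 0, 0], "delta_rot": [0, 0, 0]}
  ]
}}

```text
clock: 3.55
tool_pos: [0.608, -0.1042, 0.0927]
tool_rot: [0.763, 0.573, -0.18, -0.24]
force: [0.9, -0.1, -0.2]
width: 0.0003
```

```bash
sed -i 's/(50,100,50),(85,255,255)/(50,150,60),(75,255,255)/' h.py; python3 - <<'E'
from h import *
stat()
r=shot("3")
crop("s",r["scene"],170,100,150,150,5,"pics/scene3c.png")
# arc plan, r=64: displacement waypoints
E
```

```text
t 3.55 uvn mm [-62.4  34.6  -1.8] rot err [-0.   0.1  0. ] F [ 0.9 -0.1 -0.2] Fuv -0.8 -0.2 w 0.0002958153437384755 q [-0.28  0.86  1.09  0.    1.8  -1.57]
```

View pics/scene3c.png

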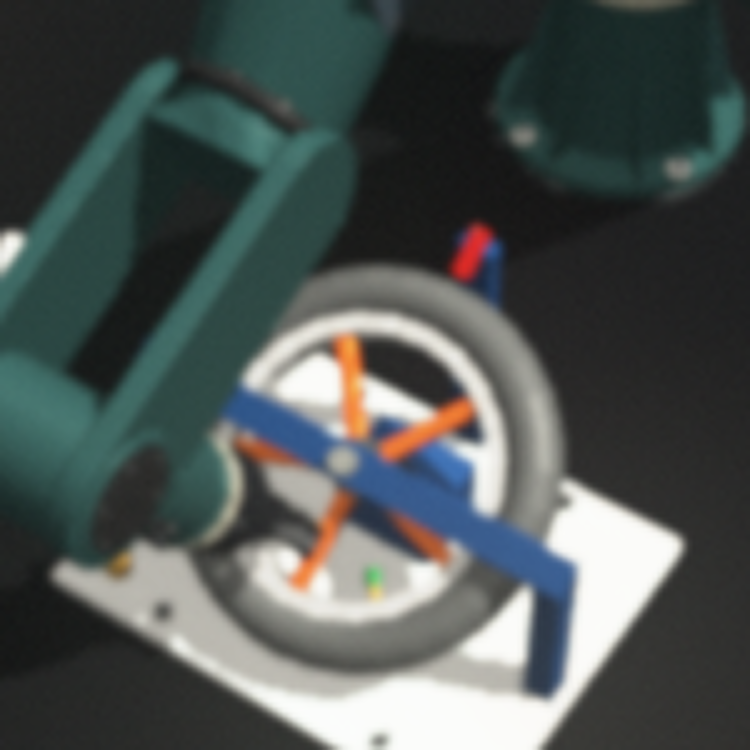

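```bash
python3 - <<'E'
from h import *
a=np.radians([151,160,170,180,190,200,210,220,228,234])
r=.068
p0=None
for t in a:
    p=W(r*np.cos(t),r*np.sin(t),-.008)
    if p0 is None: togo(*(1000*toUVN(p)))
    else: print(np.degrees(t).round(),((p-p0)*100).round(2), (toUVN(p)*1000).round())
    p0=p
E
```

```text
to -59.47414008547885 32.96705417675096 -8.000000000000048 cm: [-0.57  0.34 -0.36]
160.0 [ 0.62  0.83 -0.25] [-64.  23.  -8.]
170.0 [ 0.56  1.03 -0.18] [-67.  12.  -8.]
180.0 [ 0.41  1.11 -0.06] [-68.   0.  -8.]
190.0 [0.25 1.16 0.06] [-67. -12.  -8.]
200.0 [0.08 1.17 0.18] [-64. -23.  -8.]
210.0 [-0.1   1.15  0.29] [-59. -34.  -8.]
220.0 [-0.26  1.09  0.39] [-52. -44.  -8.]
228.0 [-0.33  0.81  0.38] [-46. -51.  -8.]
234.0 [-0.31  0.56  0.32] [-40. -55.  -8.]
```

Request:
{"fn": "move_arm", "kwargs": {
  "motion": [
    {"jaw": 255, "travel": [-0.57, 0.34, -0.36], "delta_rot": [0, 0, 0]},
    {"jaw": 255, "travel": [0.31, 0.41, -0.12], "delta_rot": [0, 0, 0]},
    {"jaw": 255, "travel": [0.31, 0.42, -0.13], "delta_rot": [0, 0, 0]},
    {"jaw": 255, "travel": [0.28, 0.51, -0.09], "delta_rot": [0, 0, 0]},
    {"jaw": 255, "travel": [0.28, 0.52, -0.09], "delta_rot": [0, 0, 0]},
    {"jaw": 255, "travel": [0.2, 0.55, -0.03], "delta_rot": [0, 0, 0]},
    {"jaw": 255, "travel": [0.21, 0.56, -0.03], "delta_rot": [0, 0, 0]},
    {"jaw": 255, "travel": [0, 0, 0], "delta_rot": [0, 0, 0]}
  ]
}}

```text
clock: 4.32
tool_pos: [0.6176, -0.0689, 0.0824]
tool_rot: [0.762, 0.573, -0.18, -0.241]
force: [-0.7, 0.2, -0.5]
width: 0.0
```

```bash
python3 - <<'E'
from h import *
stat()
r=shot("4")
crop("s",r["scene"],170,100,150,150,5,"pics/scene4c.png")
E
```

```text
t 4.3167 uvn mm [-67.8  -2.  -10.6] rot err [-0.1  0.1 -0. ] F [-0.7  0.2 -0.5] Fuv 0.3 -0.0 w 3.621075601489576e-05 q [-0.24  0.88  1.08  0.03  1.79 -1.53]
```

View pics/scene4c.png

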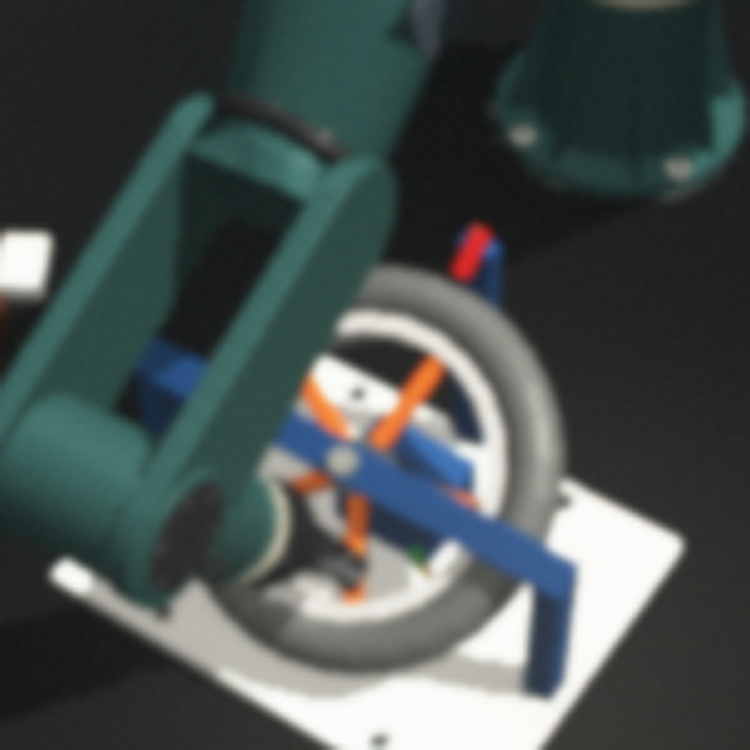

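The spoke has moved to about 200° and the stand hasn't shifted. Continuing the arc.

Request:
{"fn": "move_arm", "kwargs": {
  "motion": [
    {"jaw": 255, "travel": [0.12, 0.58, 0.03], "delta_rot": [0, 0, 0]},
    {"jaw": 255, "travel": [0.13, 0.58, 0.03], "delta_rot": [0, 0, 0]},
    {"jaw": 255, "travel": [0.04, 0.58, 0.09], "delta_rot": [0, 0, 0]},
    {"jaw": 255, "travel": [0.04, 0.59, 0.09], "delta_rot": [0, 0, 0]},
    {"jaw": 255, "travel": [-0.05, 0.57, 0.14], "delta_rot": [0, 0, 0]},
    {"jaw": 255, "travel": [-0.05, 0.58, 0.15], "delta_rot": [0, 0, 0]},
    {"jaw": 255, "travel": [-0.13, 0.54, 0.19], "delta_rot": [0, 0, 0]},
    {"jaw": 255, "travel": [-0.13, 0.55, 0.2], "delta_rot": [0, 0, 0]},
    {"jaw": 255, "travel": [-0.16, 0.4, 0.19], "delta_rot": [0, 0, 0]},
    {"jaw": 255, "travel": [-0.17, 0.41, 0.19], "delta_rot": [0, 0, 0]},
    {"jaw": 255, "travel": [-0.15, 0.28, 0.16], "delta_rot": [0, 0, 0]},
    {"jaw": 255, "travel": [0, 0, 0], "delta_rot": [0, 0, 0]}
  ]
}}

```text
clock: 5.42
tool_pos: [0.6115, -0.013, 0.098]
tool_rot: [0.762, 0.573, -0.18, -0.241]
force: [-0.0, 0.7, -0.8]
width: -0.0004
```

```bash
python3 - <<'E'
from h import *
stat(); togo(-45,-48,30); togo(-50,-44,60)
r=shot("5")
crop("s",r["scene"],170,100,150,150,5,"pics/scene5c.png")
E
```

```text
t 5.4167 uvn mm [-41.4 -53.9 -10.1] rot err [-0.1  0.   0. ] F [-0.   0.7 -0.8] Fuv -0.3 -0.6 w -0.0004244802601067433 q [-0.17  0.85  1.11  0.07  1.79 -1.47]
to -45 -48 30 cm: [ 2.33 -1.29  3.08]
to -50 -44 60 cm: [ 4.27 -2.27  5.25]
```

View pics/scene5c.png

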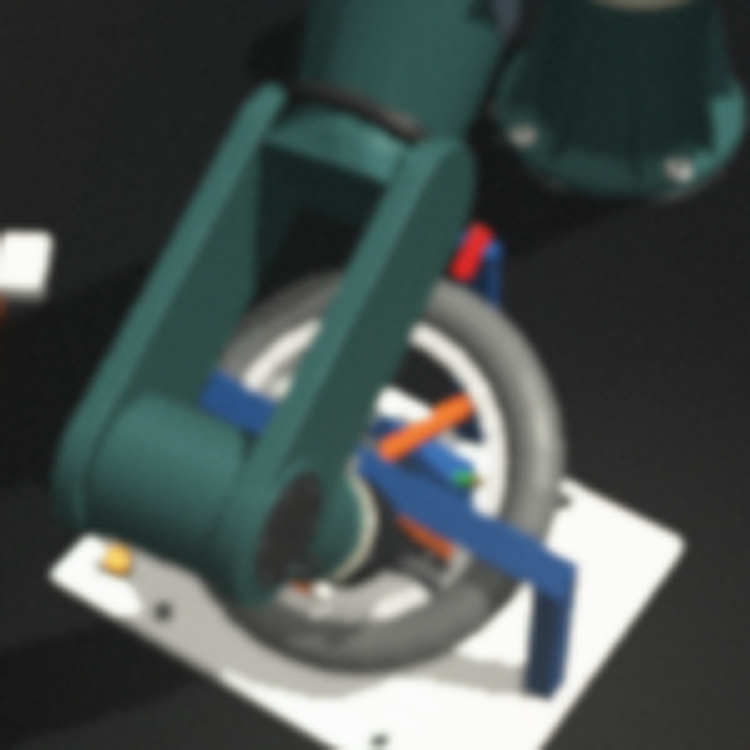

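Request:
{"fn": "move_arm", "kwargs": {
  "motion": [
    {"jaw": 255, "travel": [0.2, -0.8, -0.4], "delta_rot": [0, 0, 0]},
    {"jaw": 255, "travel": [0.8, -0.25, 1.2], "delta_rot": [0, 0, 0]},
    {"jaw": 255, "travel": [0.8, -0.25, 1.2], "delta_rot": [0, 0, 0]},
    {"jaw": 255, "travel": [0.8, -0.25, 1.2], "delta_rot": [0, 0, 0]},
    {"jaw": 255, "travel": [0.8, -0.25, 1.2], "delta_rot": [0, 0, 0]},
    {"jaw": 255, "travel": [0, 0, 0], "delta_rot": [0, 0, 0]}
  ]
}}

```text
clock: 6.02
tool_pos: [0.6481, -0.0336, 0.143]
tool_rot: [0.763, 0.573, -0.179, -0.239]
force: [0.3, -0.8, -0.5]
width: -0.0001
```

```bash
python3 - <<'E'
from h import *
stat(); togo(-60,42,50)
r=shot("6")
crop("s",r["scene"],170,100,150,150,5,"pics/scene6c.png")
crop("s",r["top"],190,120,150,140,5,"pics/top6c.png")
E
```

```text
t 6.0167 uvn mm [-49.1 -44.4  50.2] rot err [-0.   0.3  0.1] F [ 0.3 -0.8 -0.5] Fuv -0.7 0.7 w -5.2882300737914484e-05 q [-0.19  0.86  0.96  0.06  1.92 -1.47]
to -60 42 50 cm: [-1.55 -8.54 -0.64]
```

View pics/scene6c.png

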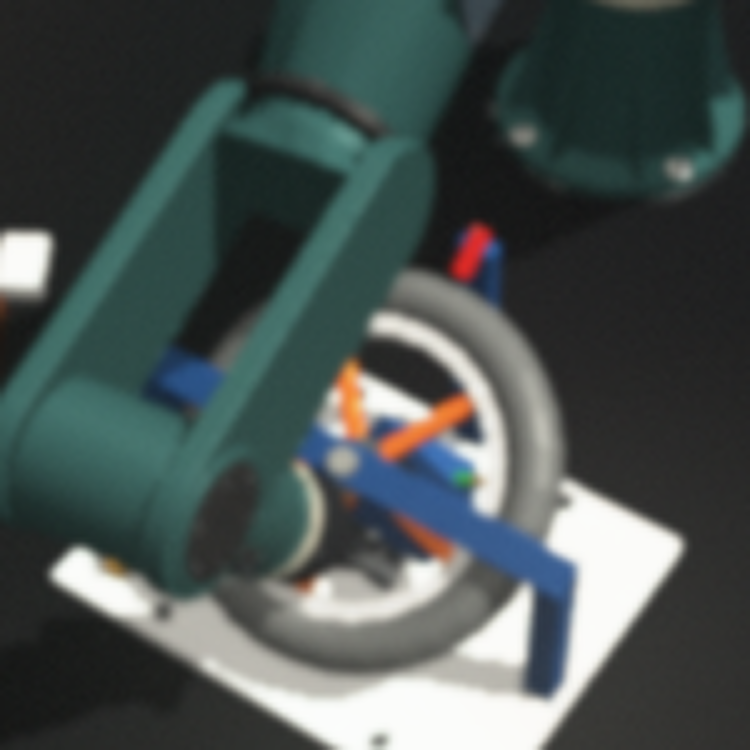

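View pics/top6c.png

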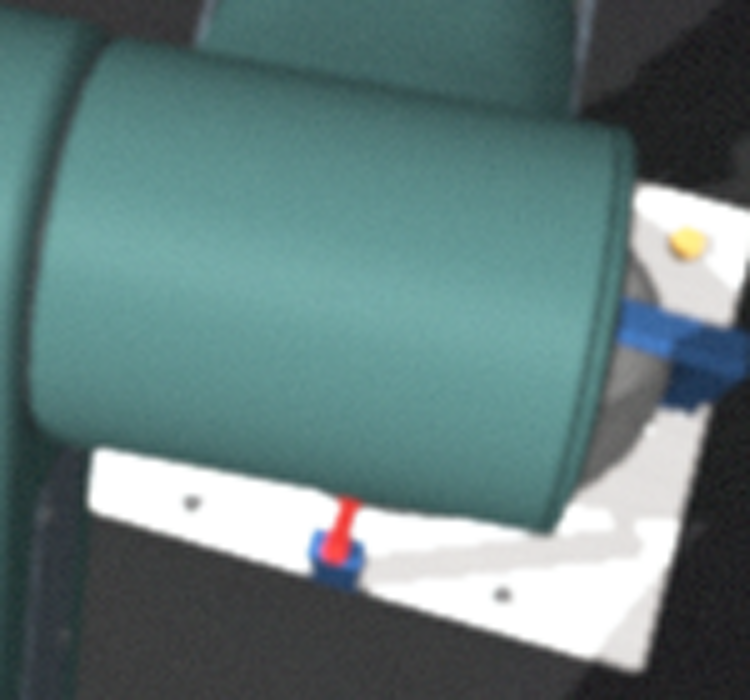

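The pattern is back to the starting one, about 72° on, with the valve at about 288°. I'll reposition for a second, identical stroke.

Request:
{"fn": "move_arm", "kwargs": {
  "motion": [
    {"jaw": 255, "travel": [-0.5, -2.7, -0.2], "delta_rot": [0, 0, 0]},
    {"jaw": 255, "travel": [-0.5, -2.7, -0.2], "delta_rot": [0, 0, 0]},
    {"jaw": 255, "travel": [-0.5, -2.7, -0.2], "delta_rot": [0, 0, 0]},
    {"jaw": 255, "travel": [0, 0, 0], "delta_rot": [0, 0, 0]},
    {"jaw": 255, "travel": [-0.7, 0.2, -1.0], "delta_rot": [0, 0, 0]},
    {"jaw": 255, "travel": [-0.7, 0.2, -1.0], "delta_rot": [0, 0, 0]},
    {"jaw": 255, "travel": [-0.7, 0.2, -1.0], "delta_rot": [0, 0, 0]},
    {"jaw": 255, "travel": [-0.6, 0.2, -1.0], "delta_rot": [0, 0, 0]},
    {"jaw": 255, "travel": [-0.6, 0.1, -0.9], "delta_rot": [0, 0, 0]},
    {"jaw": 255, "travel": [0, 0, 0], "delta_rot": [0, 0, 0]}
  ]
}}

```text
clock: 6.95
tool_pos: [0.5948, -0.1032, 0.084]
tool_rot: [0.762, 0.572, -0.182, -0.243]
force: [-0.3, 0.2, -0.1]
width: 0.0003
```

```bash
python3 - <<'E'
from h import *
stat(); togo(-64,23,-9)
E
```

```text
t 6.95 uvn mm [-56.8  37.4 -16.3] rot err [-0.2 -0.3  0. ] F [-0.3  0.2 -0.1] Fuv 0.3 -0.1 w 0.0002574303923266814 q [-0.29  0.86  1.12 -0.    1.77 -1.57]
to -64 23 -9 cm: [1.37 1.1  0.19]
```

Request:
{"fn": "move_arm", "kwargs": {
  "motion": [
    {"jaw": 255, "travel": [0.68, 0.55, 0.1], "delta_rot": [0, 0, 0]},
    {"jaw": 255, "travel": [0.69, 0.55, 0.09], "delta_rot": [0, 0, 0]},
    {"jaw": 255, "travel": [0.28, 0.51, -0.09], "delta_rot": [0, 0, 0]},
    {"jaw": 255, "travel": [0.28, 0.52, -0.09], "delta_rot": [0, 0, 0]},
    {"jaw": 255, "travel": [0.2, 0.55, -0.03], "delta_rot": [0, 0, 0]},
    {"jaw": 255, "travel": [0.21, 0.56, -0.03], "delta_rot": [0, 0, 0]},
    {"jaw": 255, "travel": [0.12, 0.58, 0.03], "delta_rot": [0, 0, 0]},
    {"jaw": 255, "travel": [0.13, 0.58, 0.03], "delta_rot": [0, 0, 0]},
    {"jaw": 255, "travel": [0.04, 0.58, 0.09], "delta_rot": [0, 0, 0]},
    {"jaw": 255, "travel": [0.04, 0.59, 0.09], "delta_rot": [0, 0, 0]},
    {"jaw": 255, "travel": [-0.05, 0.57, 0.14], "delta_rot": [0, 0, 0]},
    {"jaw": 255, "travel": [-0.05, 0.58, 0.15], "delta_rot": [0, 0, 0]}
  ]
}}

```text
clock: 7.95
tool_pos: [0.6235, -0.0364, 0.0912]
tool_rot: [0.762, 0.573, -0.18, -0.241]
force: [0.3, -3.1, -0.5]
width: 0.0002
```

Request:
{"fn": "move_arm", "kwargs": {
  "motion": [
    {"jaw": 255, "travel": [-0.13, 0.54, 0.19], "delta_rot": [0, 0, 0]},
    {"jaw": 255, "travel": [-0.13, 0.55, 0.2], "delta_rot": [0, 0, 0]},
    {"jaw": 255, "travel": [0, 0, 0], "delta_rot": [0, 0, 0]}
  ]
}}

```text
clock: 8.2
tool_pos: [0.6207, -0.0243, 0.0958]
tool_rot: [0.762, 0.573, -0.18, -0.241]
force: [0.6, 0.3, 0.1]
width: -0.0
```

```bash
python3 - <<'E'
from h import *
stat()
r=shot("7")
crop("s",r["scene"],170,100,150,150,5,"pics/scene7c.png")
E
```

```text
t 8.2 uvn mm [-52.5 -45.7  -5. ] rot err [-0.1  0.  -0. ] F [0.6 0.3 0.1] Fuv -0.3 -0.5 w -6.573967209638142e-06 q [-0.18  0.86  1.08  0.06  1.81 -1.48]
scene (np.float64(254.0), np.float64(175.5), np.int64(2)) [73.  -9.9  8. ] wheel 6.149
```

View pics/scene7c.png

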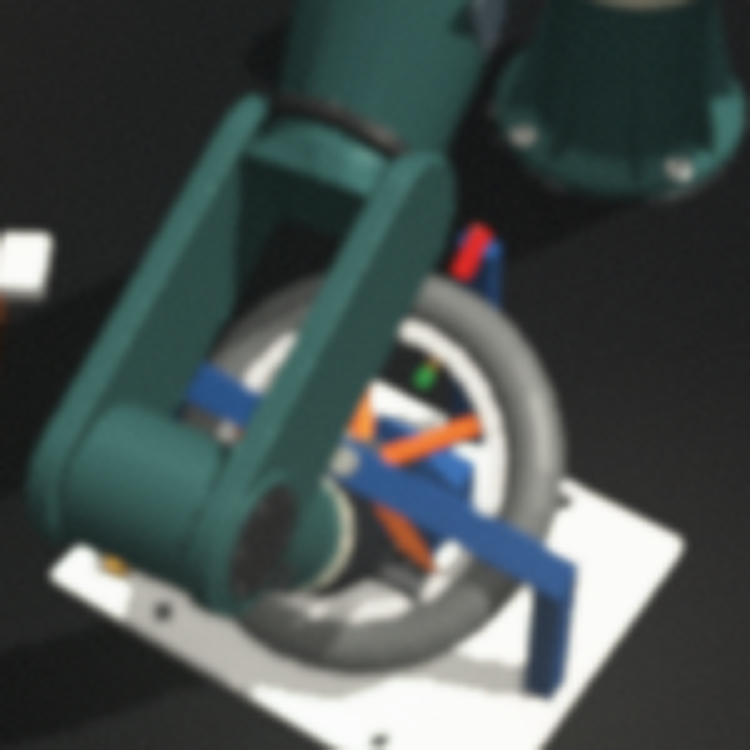

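The valve is at about 352.5°, with 7° or so left. I'll nudge it slowly.

Request:
{"fn": "move_arm", "kwargs": {
  "motion": [
    {"jaw": 255, "travel": [-0.06, 0.15, 0.07], "delta_rot": [0, 0, 0]},
    {"jaw": 255, "travel": [-0.06, 0.15, 0.07], "delta_rot": [0, 0, 0]},
    {"jaw": 255, "travel": [-0.06, 0.13, 0.06], "delta_rot": [0, 0, 0]},
    {"jaw": 255, "travel": [-0.06, 0.1, 0.05], "delta_rot": [0, 0, 0]},
    {"jaw": 255, "travel": [0, 0, 0], "delta_rot": [0, 0, 0]},
    {"jaw": 255, "travel": [0, 0, 0], "delta_rot": [0, 0, 0]}
  ]
}}

```text
clock: 8.8
tool_pos: [0.6184, -0.0208, 0.0976]
tool_rot: [0.762, 0.573, -0.18, -0.241]
force: [0.2, -1.3, -0.3]
width: -0.0002
```

```bash
cat >> h.py <<'E'
def precise(n,im):
    # weighted green centroid near expected top location
    h=im.astype(float); g=h[:,:,1]-np.maximum(h[:,:,0],h[:,:,2]); 
    c=proj(n,W(.080,0,.006)); y,x=np.mgrid[:384,:512]; k=(np.hypot(x-c[0],y-c[1])<9)
    w=np.clip(g-15,0,None)*k
    if w.sum()>0:
        p=((w*x).sum()/w.sum(),(w*y).sum()/w.sum()); q=onplane(n,p,.008); print(n,"green",np.round(p,2),(q*1000).round(1),"deg",np.degrees(np.arctan2(q[1],q[0])).round(2))
    # orange spoke end pixels
    hsv=cv2.cvtColor(im,cv2.COLOR_BGR2HSV); m=cv2.inRange(hsv,(5,140,110),(16,255,255)); 
    yy,xx=np.nonzero(m); q=np.array([onplane(n,(a,b),.010) for a,b in zip(xx,yy)]); r=np.hypot(q[:,0],q[:,1]); a=np.degrees(np.arctan2(q[:,1],q[:,0]))
    for s in (36,-36,108,180,-108):
        d=(a-s+180)%360-180; kk=(r>.035)&(r<.095)&(abs(d)<14); 
        if kk.sum()>15:
            uv=q[kk,:2]; t=np.radians(s); lat=-np.sin(t)*uv[:,0]+np.cos(t)*uv[:,1]; rad=np.cos(t)*uv[:,0]+np.sin(t)*uv[:,1]
            A=np.polyfit(rad,lat,1); print(n,"spoke",s,"n",kk.sum(),"mean d",d[kk].mean().round(2),"slope deg",np.degrees(np.arctan(A[0])).round(2),"off mm",(A[1]*1000).round(1))
E
python3 - <<'E'
from h import *
stat()
r=shot("8")
precise("scene",r["scene"])
crop("s",r["scene"],170,100,150,150,5,"pics/scene8c.png")
E
```

```text
t 8.8 uvn mm [-48.8 -48.4  -5.4] rot err [-0.1  0.   0. ] F [ 0.2 -1.3 -0.3] Fuv -0.7 1.2 w -0.00015039088534534297 q [-0.18  0.86  1.09  0.06  1.8  -1.47]
scene (np.float64(253.5), np.float64(175.0), np.int64(2)) [73.8 -7.3  8. ] wheel 6.185
scene green [253.56 174.77] [74.7 -7.1  8. ] deg -5.44
scene spoke -36 n 50 mean d -6.65 slope deg -5.17 off mm -1.6
scene spoke -108 n 24 mean d -9.12 slope deg -1.15 off mm -9.2
```

View pics/scene8c.png

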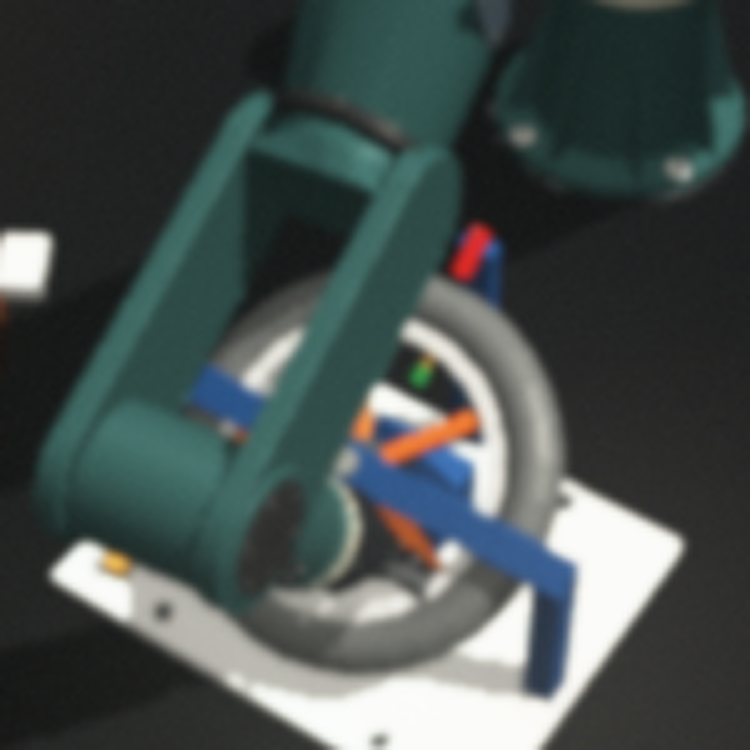

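Request:
{"fn": "move_arm", "kwargs": {
  "motion": [
    {"jaw": 255, "travel": [-0.05, 0.12, 0.06], "delta_rot": [0, 0, 0]},
    {"jaw": 255, "travel": [-0.05, 0.12, 0.06], "delta_rot": [0, 0, 0]},
    {"jaw": 255, "travel": [-0.04, 0.1, 0.05], "delta_rot": [0, 0, 0]},
    {"jaw": 255, "travel": [-0.04, 0.08, 0.03], "delta_rot": [0, 0, 0]},
    {"jaw": 255, "travel": [0, 0, 0], "delta_rot": [0, 0, 0]},
    {"jaw": 255, "travel": [0, 0, 0], "delta_rot": [0, 0, 0]}
  ]
}}

```text
clock: 9.4
tool_pos: [0.6165, -0.0162, 0.0997]
tool_rot: [0.762, 0.573, -0.18, -0.241]
force: [0.3, -0.5, -0.4]
width: 0.0
```

```bash
python3 - <<'E'
from h import *
stat()
r=shot("9")
precise("scene",r["scene"])
E
```

```text
t 9.4 uvn mm [-45.1 -52.2  -5.4] rot err [-0.1  0.   0. ] F [ 0.3 -0.5 -0.4] Fuv -0.6 0.4 w 3.248748337745283e-05 q [-0.18  0.85  1.09  0.06  1.8  -1.47]
scene (np.float64(252.5), np.float64(174.0), np.int64(2)) [75.4 -2.1  8. ] wheel 6.256
scene green [252.45 173.65] [76.5 -1.3  8. ] deg -0.97
scene spoke -36 n 58 mean d -2.24 slope deg -0.21 off mm -2.2
scene spoke -108 n 29 mean d -6.91 slope deg 7.6 off mm -17.5
```

Request:
{"fn": "move_arm", "kwargs": {
  "motion": [
    {"jaw": 255, "travel": [0.3, -0.7, -0.35], "delta_rot": [0, 0, 0]},
    {"jaw": 255, "travel": [0.8, -0.25, 1.2], "delta_rot": [0, 0, 0]},
    {"jaw": 255, "travel": [0.8, -0.25, 1.2], "delta_rot": [0, 0, 0]},
    {"jaw": 255, "travel": [0.8, -0.25, 1.2], "delta_rot": [0, 0, 0]},
    {"jaw": 255, "travel": [0.8, -0.25, 1.2], "delta_rot": [0, 0, 0]},
    {"jaw": 255, "travel": [1.2, -0.35, 1.8], "delta_rot": [0, 0, 0]},
    {"jaw": 255, "travel": [1.2, -0.35, 1.8], "delta_rot": [0, 0, 0]},
    {"jaw": 255, "travel": [1.2, -0.35, 1.8], "delta_rot": [0, 0, 0]},
    {"jaw": 255, "travel": [0, 0, 3.5], "delta_rot": [0, 0, 0]},
    {"jaw": 255, "travel": [0, 0, 3.5], "delta_rot": [0, 0, 0]},
    {"jaw": 255, "travel": [0, 0, 3.5], "delta_rot": [0, 0, 0]},
    {"jaw": 255, "travel": [0, 1.5, 3.5], "delta_rot": [0, 0, 0]}
  ]
}}

```text
clock: 10.5
tool_pos: [0.6875, -0.0317, 0.3391]
tool_rot: [0.763, 0.572, -0.18, -0.241]
force: [0.2, -0.1, -0.1]
width: 0.0002
```

Request:
{"fn": "move_arm", "kwargs": {
  "motion": [
    {"jaw": 255, "travel": [-1.5, 3.8, 0], "delta_rot": [0, 0, 0]},
    {"jaw": 255, "travel": [-1.5, 3.8, 0], "delta_rot": [0, 0, 0]},
    {"jaw": 255, "travel": [-1.5, 3.8, 0], "delta_rot": [0, 0, 0]},
    {"jaw": 255, "travel": [-1.5, 3.8, 0], "delta_rot": [0, 0, 0]},
    {"jaw": 255, "travel": [-1.5, 3.8, 0], "delta_rot": [0, 0, 0]},
    {"jaw": 255, "travel": [-1.5, 3.8, 0], "delta_rot": [0, 0, 0]},
    {"jaw": 255, "travel": [-1.5, 3.8, 0], "delta_rot": [0, 0, 0]},
    {"jaw": 255, "travel": [-1.5, 3.8, 0], "delta_rot": [0, 0, 0]},
    {"jaw": 255, "travel": [-1.5, 3.8, 0], "delta_rot": [0, 0, 0]},
    {"jaw": 255, "travel": [-1.5, 3.8, 0], "delta_rot": [0, 0, 0]},
    {"jaw": 255, "travel": [-1.5, 3.8, 0], "delta_rot": [0, 0, 0]},
    {"jaw": 255, "travel": [0, 0, 0], "delta_rot": [0, 0, 0]}
  ]
}}

```text
clock: 11.5
tool_pos: [0.5188, 0.3954, 0.3385]
tool_rot: [0.76, 0.576, -0.18, -0.242]
force: [-0.6, -0.4, 0.0]
width: -0.0
```

```bash
python3 - <<'E'
from h import *
s=stat(); print(s["tool_pos"])
r=shot("10")
for n in r: precise(n,r[n])
crop("s",r["scene"],170,100,150,150,5,"pics/scene10c.png")
crop("s",r["top"],190,120,160,140,5,"pics/top10c.png")
E
```

```text
t 11.5 uvn mm [ 262.5 -420.4   70.7] rot err [-0.3 -0.1 -0.4] F [-0.6 -0.4  0. ] Fuv 0.4 0.6 w -4.957876641511922e-05 q [ 0.35  0.64  0.94  0.39  2.05 -0.85]
[0.51881699 0.39537827 0.33848297]
scene (np.float64(252.0), np.float64(174.0), np.int64(1)) [74.6 -0.3  8. ] wheel 6.279
scene green [252.45 173.66] [76.4 -1.3  8. ] deg -0.97
scene spoke 36 n 43 mean d 0.72 slope deg -1.63 off mm 2.6
scene spoke -36 n 58 mean d -2.24 slope deg -0.21 off mm -2.2
scene spoke 108 n 16 mean d 0.5 slope deg -6.8 off mm 10.7
scene spoke 180 n 38 mean d -2.92 slope deg -2.1 off mm -0.9
scene spoke -108 n 30 mean d -6.88 slope deg 5.76 off mm -15.4
top green [265.36 197.29] [73.4 -3.4  8. ] deg -2.65
top spoke 36 n 66 mean d -1.67 slope deg -1.49 off mm -0.2
top spoke -36 n 66 mean d -1.84 slope deg -3.65 off mm 1.8
top spoke 180 n 19 mean d -2.2 slope deg -0.03 off mm -2.9
```

View pics/scene10c.png

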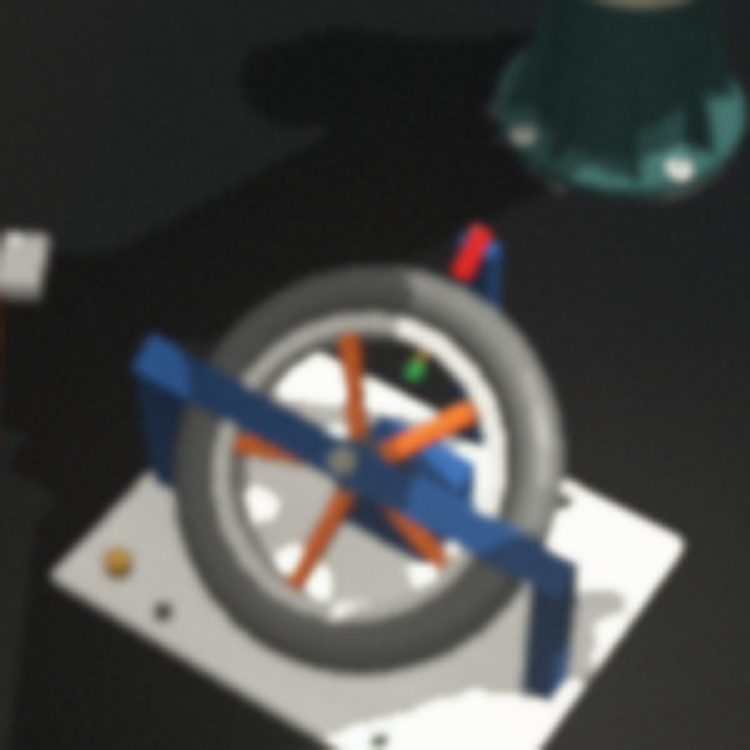

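View pics/top10c.png

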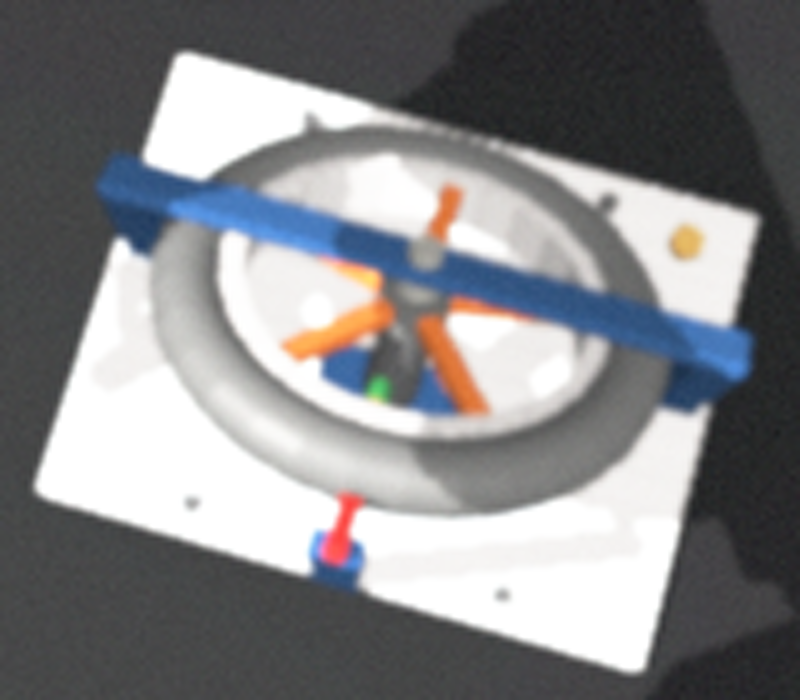

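The stand and bystanders look undisturbed. The valve measures about 1–2.6° short depending on the view. I'll triangulate it, plus the pointer and bolt as a reference, before a final nudge.

```bash
python3 - <<'E'
from h import *
def tri(a,b):
    (o1,d1),(o2,d2)=ray("scene",a),ray("top",b); d1/=np.linalg.norm(d1); d2/=np.linalg.norm(d2)
    A=np.column_stack([d1,-d2]); t=np.linalg.lstsq(A,o2-o1,rcond=None)[0]; p,q=o1+t[0]*d1,o2+t[1]*d2
    return (toUVN((p+q)/2)*1000).round(1),np.linalg.norm(p-q)*1000
print("cap",tri((252.45,173.66),(265.36,197.29)))
# reference: red pointer centroid observed vs. modelled bar (u 155..195)
for n in("scene","top"):
    im=cv2.imread(f"pics/{n}10.png"); f=im.astype(float); g=f[:,:,2]-np.maximum(f[:,:,0],f[:,:,1])
    c=proj(n,W(.17,0,.01)); y,x=np.mgrid[:384,:512]; w=np.clip(g-60,0,None)*(np.hypot(x-c[0],y-c[1])<12)
    p=((w*x).sum()/w.sum(),(w*y).sum()/w.sum()); q=onplane(n,p,.010); print(n,"pointer",np.round(p,2),(q*1000).round(1),np.degrees(np.arctan2(q[1],q[0])).round(2))
# bolt (n=46) top centre, picked from crops
f=lambda p,o:((np.array(p)+.5)/5-.5)+np.array(o)
print("bolt scene",onplane("scene",f((344,458),(170,100)),.046)*1000,"top",onplane("top",f((427,250),(190,120)),.046)*1000)
togo(-49,-46,60)
E
```

```text
cap (array([76.5, -3. , 11.4]), np.float64(0.7138572420537097))
scene pointer [263.67 150.26] [170.1   0.5  10. ] 0.18
top pointer [257.96 225.46] [1.755e+02 1.000e-01 1.000e+01] 0.02
bolt scene [-1.71597149  1.15123172 46.        ] top [-2.1506873   0.47749101 46.        ]
to -49 -46 60 cm: [ 13.23 -42.37 -18.68]
```

The frame checks out: the pointer and bolt sit within about 1 mm. The valve is about 2° short, so I'll go back in for a nudge of about 2.5 mm.

Request:
{"fn": "move_arm", "kwargs": {
  "motion": [
    {"jaw": 255, "travel": [1.2, -3.85, 0], "delta_rot": [0, 0, 0]},
    {"jaw": 255, "travel": [1.2, -3.85, 0], "delta_rot": [0, 0, 0]},
    {"jaw": 255, "travel": [1.2, -3.85, 0], "delta_rot": [0, 0, 0]},
    {"jaw": 255, "travel": [1.2, -3.85, 0], "delta_rot": [0, 0, 0]},
    {"jaw": 255, "travel": [1.2, -3.85, 0], "delta_rot": [0, 0, 0]},
    {"jaw": 255, "travel": [1.2, -3.85, 0], "delta_rot": [0, 0, 0]},
    {"jaw": 255, "travel": [1.2, -3.85, 0], "delta_rot": [0, 0, 0]},
    {"jaw": 255, "travel": [1.2, -3.85, 0], "delta_rot": [0, 0, 0]},
    {"jaw": 255, "travel": [1.2, -3.85, 0], "delta_rot": [0, 0, 0]},
    {"jaw": 255, "travel": [1.2, -3.85, 0], "delta_rot": [0, 0, 0]},
    {"jaw": 255, "travel": [1.2, -3.85, 0], "delta_rot": [0, 0, 0]},
    {"jaw": 255, "travel": [0, 0, 0], "delta_rot": [0, 0, 0]}
  ]
}}

```text
clock: 12.6
tool_pos: [0.6557, -0.0444, 0.3363]
tool_rot: [0.766, 0.569, -0.18, -0.241]
force: [-0.6, 0.5, -0.9]
width: 0.0001
```

Request:
{"fn": "move_arm", "kwargs": {
  "motion": [
    {"jaw": 255, "travel": [0, 0, -3], "delta_rot": [0, 0, 0]},
    {"jaw": 255, "travel": [0, 0, -3], "delta_rot": [0, 0, 0]},
    {"jaw": 255, "travel": [0, 0, -3], "delta_rot": [0, 0, 0]},
    {"jaw": 255, "travel": [0, 0, -3], "delta_rot": [0, 0, 0]},
    {"jaw": 255, "travel": [0, 0, -3], "delta_rot": [0, 0, 0]},
    {"jaw": 255, "travel": [0, 0, -3.5], "delta_rot": [0, 0, 0]},
    {"jaw": 255, "travel": [0, 0, 0], "delta_rot": [0, 0, 0]},
    {"jaw": 255, "travel": [0, 0, 0], "delta_rot": [0, 0, 0]}
  ]
}}

```text
clock: 13.27
tool_pos: [0.653, -0.0357, 0.1517]
tool_rot: [0.762, 0.572, -0.182, -0.243]
force: [-0.5, -0.5, -0.1]
width: -0.0002
```

```bash
python3 - <<'E'
from h import *
stat(); togo(-51,-44,20);togo(-51,-44,-5)
E
```

```text
t 13.2667 uvn mm [-48.4 -43.7  60.3] rot err [-0.1 -0.3  0.1] F [-0.5 -0.5 -0.1] Fuv 0.2 0.6 w -0.00018317335448215973 q [-0.19  0.87  0.93  0.06  1.96 -1.47]
to -51 -44 20 cm: [-2.01  0.61 -3.45]
to -51 -44 -5 cm: [-3.39  1.01 -5.5 ]
```

Request:
{"fn": "move_arm", "kwargs": {
  "motion": [
    {"jaw": 255, "travel": [-0.7, 0.2, -1.1], "delta_rot": [0, 0, 0]},
    {"jaw": 255, "travel": [-0.7, 0.2, -1.1], "delta_rot": [0, 0, 0]},
    {"jaw": 255, "travel": [-0.7, 0.2, -1.1], "delta_rot": [0, 0, 0]},
    {"jaw": 255, "travel": [-0.7, 0.2, -1.1], "delta_rot": [0, 0, 0]},
    {"jaw": 255, "travel": [-0.6, 0.2, -1.1], "delta_rot": [0, 0, 0]},
    {"jaw": 255, "travel": [0, 0, 0], "delta_rot": [0, 0, 0]},
    {"jaw": 255, "travel": [0, 0, 0], "delta_rot": [0, 0, 0]}
  ]
}}

```text
clock: 13.85
tool_pos: [0.6215, -0.0252, 0.1002]
tool_rot: [0.763, 0.573, -0.18, -0.24]
force: [0.2, -0.8, 0.2]
width: -0.0001
```

```bash
python3 - <<'E'
from h import *
stat(); togo(-45.1,-52.2,-5.4);togo(-43.4,-53.9,-5.4)
precise("scene",shot("11")["scene"])
E
```

```text
t 13.85 uvn mm [-50.8 -45.   -0.8] rot err [-0.   0.1  0.1] F [ 0.2 -0.8  0.2] Fuv -0.2 0.7 w -0.00011928452638995713 q [-0.19  0.86  1.08  0.06  1.81 -1.48]
to -45.1 -52.2 -5.4 cm: [-0.5   0.89 -0.05]
to -43.4 -53.9 -5.4 cm: [-0.59  1.09  0.05]
scene (np.float64(252.5), np.float64(174.0), np.int64(2)) [75.4 -2.1  8. ] wheel 6.256
scene green [252.45 173.64] [76.5 -1.3  8. ] deg -0.95
scene spoke -36 n 58 mean d -2.24 slope deg -0.21 off mm -2.2
scene spoke -108 n 31 mean d -6.94 slope deg 4.61 off mm -14.1
```

Request:
{"fn": "move_arm", "kwargs": {
  "motion": [
    {"jaw": 255, "travel": [-0.25, 0.45, -0.03], "delta_rot": [0, 0, 0]},
    {"jaw": 255, "travel": [-0.17, 0.27, -0.02], "delta_rot": [0, 0, 0]},
    {"jaw": 255, "travel": [-0.06, 0.13, 0.02], "delta_rot": [0, 0, 0]},
    {"jaw": 255, "travel": [-0.05, 0.12, 0.04], "delta_rot": [0, 0, 0]},
    {"jaw": 255, "travel": [-0.04, 0.1, 0.04], "delta_rot": [0, 0, 0]},
    {"jaw": 255, "travel": [0, 0, 0], "delta_rot": [0, 0, 0]},
    {"jaw": 255, "travel": [0, 0, 0], "delta_rot": [0, 0, 0]}
  ]
}}

```text
clock: 14.53
tool_pos: [0.6151, -0.0139, 0.0986]
tool_rot: [0.762, 0.573, -0.18, -0.241]
force: [1.3, -0.7, -0.0]
width: -0.0
```

```bash
python3 - <<'E'
from h import *
stat()
precise("scene",shot("12")["scene"])
E
```

```text
t 14.5333 uvn mm [-44.  -54.1  -7.5] rot err [-0.1  0.   0. ] F [ 1.3 -0.7 -0. ] Fuv -1.2 0.3 w -3.442045861688806e-05 q [-0.17  0.85  1.1   0.06  1.8  -1.47]
scene (np.float64(251.5), np.float64(174.0), np.int64(2)) [73.8  1.4  8. ] wheel 0.019
scene green [251.84 173.52] [75.9  1.   8. ] deg 0.79
scene spoke -36 n 58 mean d -1.12 slope deg 1.27 off mm -2.6
scene spoke -108 n 25 mean d -5.53 slope deg 9.06 off mm -18.1
```

Moved by +1.5–1.8°, as intended. Now I'll retract, clear the view and check.

Request:
{"fn": "move_arm", "kwargs": {
  "motion": [
    {"jaw": 255, "travel": [0.3, -0.7, -0.35], "delta_rot": [0, 0, 0]},
    {"jaw": 255, "travel": [0.8, -0.25, 1.2], "delta_rot": [0, 0, 0]},
    {"jaw": 255, "travel": [0.8, -0.25, 1.2], "delta_rot": [0, 0, 0]},
    {"jaw": 255, "travel": [0.8, -0.25, 1.2], "delta_rot": [0, 0, 0]},
    {"jaw": 255, "travel": [0.8, -0.25, 1.2], "delta_rot": [0, 0, 0]},
    {"jaw": 255, "travel": [1.2, -0.35, 1.8], "delta_rot": [0, 0, 0]},
    {"jaw": 255, "travel": [1.2, -0.35, 1.8], "delta_rot": [0, 0, 0]},
    {"jaw": 255, "travel": [1.2, -0.35, 1.8], "delta_rot": [0, 0, 0]},
    {"jaw": 255, "travel": [0, 0, 3.5], "delta_rot": [0, 0, 0]},
    {"jaw": 255, "travel": [0, 0, 3.5], "delta_rot": [0, 0, 0]},
    {"jaw": 255, "travel": [0, 0, 3.5], "delta_rot": [0, 0, 0]},
    {"jaw": 255, "travel": [0, 1.5, 3.5], "delta_rot": [0, 0, 0]}
  ]
}}

```text
clock: 15.63
tool_pos: [0.6856, -0.0291, 0.3379]
tool_rot: [0.763, 0.571, -0.181, -0.241]
force: [1.4, -0.0, 0.2]
width: 0.0002
```

Request:
{"fn": "move_arm", "kwargs": {
  "motion": [
    {"jaw": 255, "travel": [-1.5, 3.8, 0], "delta_rot": [0, 0, 0]},
    {"jaw": 255, "travel": [-1.5, 3.8, 0], "delta_rot": [0, 0, 0]},
    {"jaw": 255, "travel": [-1.5, 3.8, 0], "delta_rot": [0, 0, 0]},
    {"jaw": 255, "travel": [-1.5, 3.8, 0], "delta_rot": [0, 0, 0]},
    {"jaw": 255, "travel": [-1.5, 3.8, 0], "delta_rot": [0, 0, 0]},
    {"jaw": 255, "travel": [-1.5, 3.8, 0], "delta_rot": [0, 0, 0]},
    {"jaw": 255, "travel": [-1.5, 3.8, 0], "delta_rot": [0, 0, 0]},
    {"jaw": 255, "travel": [-1.5, 3.8, 0], "delta_rot": [0, 0, 0]},
    {"jaw": 255, "travel": [-1.5, 3.8, 0], "delta_rot": [0, 0, 0]},
    {"jaw": 255, "travel": [-1.5, 3.8, 0], "delta_rot": [0, 0, 0]},
    {"jaw": 255, "travel": [0, 0, 0], "delta_rot": [0, 0, 0]},
    {"jaw": 255, "travel": [0, 0, 0], "delta_rot": [0, 0, 0]}
  ]
}}

```text
clock: 16.63
tool_pos: [0.5345, 0.3554, 0.3369]
tool_rot: [0.761, 0.574, -0.181, -0.241]
force: [0.5, -0.6, 0.2]
width: -0.0
```

```bash
python3 - <<'E'
from h import *
stat(); r=shot("13")
for n in r: precise(n,r[n])
a=cv2.resize(r["scene"][100:250,170:320],None,fx=2.6,fy=2.6,interpolation=cv2.INTER_CUBIC)
b=cv2.resize(r["top"][115:265,190:340],None,fx=2.6,fy=2.6,interpolation=cv2.INTER_CUBIC)
cv2.imwrite("pics/both13.png",np.hstack([a,b]))
E
```

```text
t 16.6333 uvn mm [ 240.2 -386.3   84.4] rot err [-0.1 -0.  -0.2] F [ 0.5 -0.6  0.2] Fuv -0.4 0.5 w -1.5349617278789514e-06 q [ 0.29  0.63  0.95  0.36  2.06 -0.91]
scene green [251.82 173.58] [75.6  1.   8. ] deg 0.77
scene spoke 36 n 62 mean d 1.61 slope deg -3.93 off mm 6.1
scene spoke -36 n 58 mean d -1.12 slope deg 1.27 off mm -2.6
scene spoke 108 n 19 mean d 1.57 slope deg -8.55 off mm 14.2
scene spoke 180 n 50 mean d -1.68 slope deg -0.25 off mm -1.5
scene spoke -108 n 27 mean d -5.5 slope deg 7.96 off mm -16.9
top green [266.03 197.44] [73.3 -1.6  8. ] deg -1.22
top spoke 36 n 37 mean d 0.04 slope deg 0.02 off mm 0.0
top spoke -36 n 68 mean d -0.79 slope deg -0.18 off mm -0.6
top spoke 180 n 20 mean d -0.65 slope deg -2.52 off mm 2.5
```

View pics/both13.png

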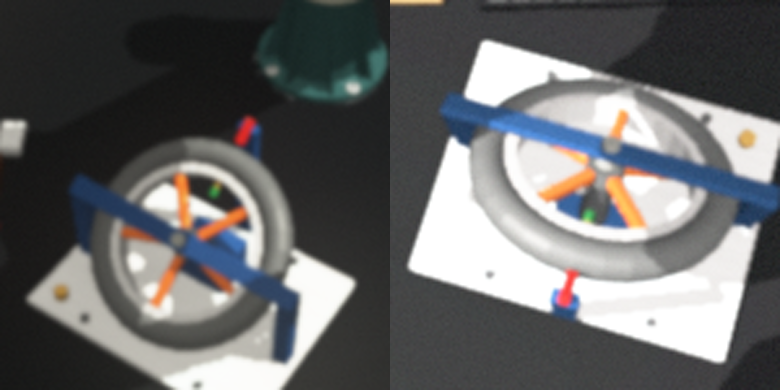

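View pics/top13.png

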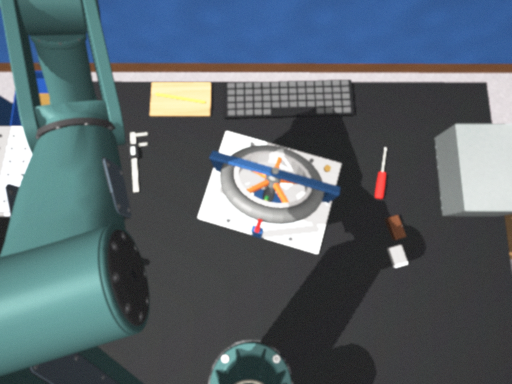

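The valve cap is in line with the red pointer in both views. The estimates run from +0.8° to −1.2°, averaging about −0.3°. The plate is in its original place, at about (198–340, 132–252), and the nut and other visible items haven't moved. I'm handing the job in.

```bash
python3 - <<'E'
from workcell import arm
print(arm.finish_job())
E
```

```text
the job is handed in; nothing more can be done
None
```

The wheel now sits valve-up, in line with the red pointer to within about 1°, and I handed the job in at about 17 s of the 48 s allowed.

I tilted the closed fingertip square to the wheel face and worked in the half below the bridge. Two spokes were pushed counter-clockwise one after the other, about 72° each. After a check showed the valve roughly 2° short, I went back in for a nudge of about 2.5 mm on the second spoke. I then drew the arm well clear.

**Valve angle:** the last checks disagree slightly. The scene camera reads +0.8° and the top camera −1.2° from the green cap. The better-visible spokes in the top camera read 0.0°, −0.8° and −0.7°. Some spokes in the scene view read further off, up to −5.5° for one half hidden by the bridge, so I gave those little weight.

**Surroundings:** the stand plate and axle nut look unmoved, as do the other items visible in the last top picture. The mouse and oil bottle were hidden behind the arm there, so I did not check them. The highest force in the readings I took was about 3 N.

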